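# Lock an indexing unit and hold its hand knob home on the D-shaft

## Robot

A 6-joint arm with a two-finger parallel gripper is mounted at the origin on a cart in front of the work surface, level with it; the furniture and walls round the work are solid. World frame = base frame: x ahead of the robot, y to its left, z up, the work surface at z = 0. Lengths are in m, angles in rad, forces in N, time in s.
With the tool pointing down it reaches from about 0.275 to 0.875 m from the base axis. Payload 12.5 kg.
Tool frame: the origin (TCP) lies on the centre line of the jaws, within the pads' length; the fingertips stand r.finger_overhang ahead of it and the grasp point (between the pads) lies 3 mm ahead of it (r.finger_overhang is the distance from the TCP to the fingertips, in m); z points along the fingers, y is the direction in which the jaws open and shut (so a half turn about z gives the same grasp; the last joint's range is limited). The gripper opens to 85 mm and grips with 20 to 120 N. Pads are 22 mm wide; open, the fingers measure 114 mm over their backs; the gripper's body (76 mm by 85 mm) begins 54 mm behind the grasp point. The pads swing forward as they close: fully open they stand 13 mm farther back than shut.
Start: joints at [-1.435, 0.351, 1.652, -0, 1.139, -0.085], TCP at [0.12, -0.537, 0.253] pointing down, gripper open.
Joint ranges: [-2.75, 2.75], [-0.79, 2.1], [0.01, 2.65], [-1.57, 4.71], [0.07, 3.14], [-2.87, 2.87]. Speed limits (rad/s): [2.22, 2.22, 2.79, 3.14, 3.14, 3.14].

## Interface

Orientations are given as a unit quaternion [x, y, z, w].
In Python, from cell import r, optics gives the robot as it stands. The module is installed in compiled form; this text tells all that it offers. Calls block until the motion is done:
- r.move_to(position, orientation): joint-space move of the TCP to a pose.
- r.move_linear(position, rot=None, vel=0.15): straight line of the TCP; rot=None keeps the orientation; vel is the mean speed in m/s.
- r.set_joints(angles): joint-space move.
- r.set_gripper(opening, squeeze=None): opening from 0.0 (shut) to 1.0 (fully open); squeeze is the grip in N (None keeps the last); returns when the fingers have stopped.
- r.sleep(seconds).
- r.inverse_kinematics(position, orientation): joint angles nearest the present ones, or None.
- optics.get_image(name): name is "scene" or "top"; returns a dict with "pixels" (480x640x3 uint8, red, green, blue), "depth" (480x640 float32, m along the optical axis (not along the pixel's ray), 0 where there is no reading), "fx", "fy", "cx", "cy" (pixels), "camera_from_world" (4x4, takes a point from world to camera coordinates). Camera axes: x right, y down, z forward; pixel columns grow to the right and rows downward; lengths in m; the calibration is good to about 2 mm. A picture is of the moment at which its call begins.
A pose or a line that the arm cannot do raises r.PlanningError and nothing moves.
- r.hand_in(): hands the job in, once; it reports no verdict.
Readings, each from a call of its own:
- r.current_t(): time.
- r.current_q(): joint angles.
- r.current_qvel(): joint speeds.
- r.current_effort(): joint torques, N m.
- r.current_tool_pos(): TCP position.
- r.current_ee_rot(): TCP orientation.
- r.current_contact_force(): force on the tool from outside, world axes, zero at the start.
- r.current_torque(): the same for the moment, N m.
- r.current_opening(): opening from 0.0 (shut) to 1.0 (fully open).
Only numpy, scipy, OpenCV 4.12 (cv2) and the standard library are available. Lean on these libraries where they do the work, as an engineer would, in place of code of your own. Each camera call takes 0.05 s, during which the arm holds its last target. There are 200 camera calls.

## Task

Lock the spindle of the grey indexing unit by throwing its lever fully round into the end notch marked with a small raised stud (the end nearer the robot). Then turn the aluminium hand knob so that its D-shaped bore matches the flat of the spindle's D-shaft, push it onto the shaft and press it fully down against the spring collar; finish while still gripping the knob and holding it pressed home, as if a workmate were about to tighten its grub screw. Leave the lever in the marked notch and do not disturb the grease tin or the loose bearing.

Things in the scene. Friction and masses are not known exactly. Their poses are not given: they have to be found in the camera images.
- index_unit: indexing unit: grey cast box with a steel cover, 150 mm (its x) by 220 mm (its y) over the foot, cover top 55 mm above the bench, heavy and fixed. Origin: centre of its underside. From above, with its x pointing away from the robot, the upright spindle is on the right, at (-10, -50) mm, and the lock lever on the left
- lock_lever (a joint): lock lever's angle about its upright pivot, rad, counterclockwise from above; sprung detent notches at 0 (free), 0.45 (middle, free) and 0.90 (locked, end stop, small brass stud beside it). Starts anywhere from 0 to 0.45. Between notches it resists with up to 0.4 Nm, then pulls in. Locked, its pawl sits between two teeth of the index wheel; going in it turns the wheel up to 12 degrees
- lever_grip (a point): black upright round handle at the end of the lock lever, 16 mm across, 45 mm tall, from 68 to 113 mm above the bench, nothing within 60 mm of it above 80 mm; this point is on its axis, 95 mm above the bench, 90 mm from the pivot axis
- lever_pivot (a point): point on the upright pivot axis of the lock lever, on top of the unit's cover, at (32, -23) mm in the unit's frame; axes as the unit's
- spindle (a joint): angle of the spindle about its upright axis, rad, counterclockwise from above; starts within 0.2 of 0 and turns freely until locked, then held within about 2 degrees of 0
- shaft_tip (a point): centre of the upper end of the spindle's upright steel D-shaft, 108 mm above the bench: 15 mm across, one flat 4 mm from the axis, 2 mm chamfer at the end. Turns with the spindle; z up, x points squarely out of the flat. Below it are the spring collar (32 mm disc) and the 59 mm index wheel, its top 67 mm above the bench
- spring_collar (a joint): travel of the spring collar down the shaft, m: 0 at rest (its top 24 mm below the shaft's tip), 0.008 fully down. The spring pushes back with 5 N at first and 13 N fully down, so the knob rises again when it is let go
- knob: aluminium hand knob upright on the bench, 90 g; fluted grip 36 mm across from 9 to 34 mm height, on a 46 mm skirt 8 mm high with a pointer nose reaching 29 mm from the axis. D-bore through it, 17 mm across, flat 5 mm from the axis (1 mm clearance). Origin: bore axis at the underside; z up; x along the pointer, out of the bore's flat side; fits when x agrees with shaft_tip's x within 8 degrees
- grease_tin: open round steel tin, 76 mm across, 42 mm tall, standing loose near the knob; origin at the centre of its underside
- bearing: ball bearing, 52 mm across, 15 mm thick, lying loose near the knob; origin at the centre of its underside
Not all that is in view belongs to the job. What is shaped like the knob but blue or brown is not meant.

How it is judged:
By the outcome, as a careful person would: the job done as asked, in the order asked, and still so for the second after the job is handed in, while the arm keeps its last pose, push and grip.
It also fails if it takes over 54 s, if anything falls off the work surface, if the arm or the gripper's body presses on something with over 40 N, if the wrist force passes 120 N, or if a joint passes its speed limit or range.

## Working session

There is one attempt and no reset: what is moved stays moved. The work goes in short steps, each a Python script; the robot and the scene stay as the last script left them, time stands still between calls to the robot, and variables do not carry over. Pictures are saved under pics/ and viewed, and the job is handed in when it is done.

```bash
mkdir -p pics
cat > h.py <<'E'
from cell import r, optics
import numpy as np, cv2
def snap(n,f):
    d=optics.get_image(n); cv2.imwrite('pics/'+f+'.png',cv2.cvtColor(d['pixels'],cv2.COLOR_RGB2BGR)); np.savez('pics/'+f,**d); return d
def load(f): return dict(np.load('pics/'+f+'.npz'))
def ray(d,u,v,z):
    M=d['camera_from_world'];R=M[:3,:3];t=M[:3,3];o=-R.T@t
    k=R.T@np.array([(u-d['cx'])/d['fx'],(v-d['cy'])/d['fy'],1]);return o+k*(z-o[2])/k[2]
def cloud(d):
    v,u=np.mgrid[:480,:640];Z=d['depth'];P=np.stack([(u-d['cx'])/d['fx']*Z,(v-d['cy'])/d['fy']*Z,Z],-1)
    M=d['camera_from_world'];W=(P-M[:3,3])@M[:3,:3];W[Z==0]=np.nan;return W
def proj(d,p):
    M=d['camera_from_world'];c=M[:3,:3]@np.asarray(p)+M[:3,3];return d['fx']*c[0]/c[2]+d['cx'],d['fy']*c[1]/c[2]+d['cy']
E
python3 - <<'E'
from h import *
for n in('scene','top'):
    d=snap(n,n+'0');M=d['camera_from_world'];print(n,d['fx'],-M[:3,:3].T@M[:3,3],M[2,:3])
print(r.current_t(),r.finger_overhang,r.current_ee_rot(),r.current_contact_force())
E
```

```text
scene 588.773849515628 [0.07619292 0.61660248 0.84333721] [ 0.38524238 -0.62808137 -0.67609326]
top 557.2779770532675 [ 0.40045456 -0.06523902  1.30288852] [ 0.08770637 -0.00463611 -0.99613558]
0.1 0.022 [ 9.93912981e-01  1.10166699e-01 -1.14444244e-05 -5.33076627e-04] [-0.55928681 -1.23503523 -0.13829083]
```

View pics/top0.png

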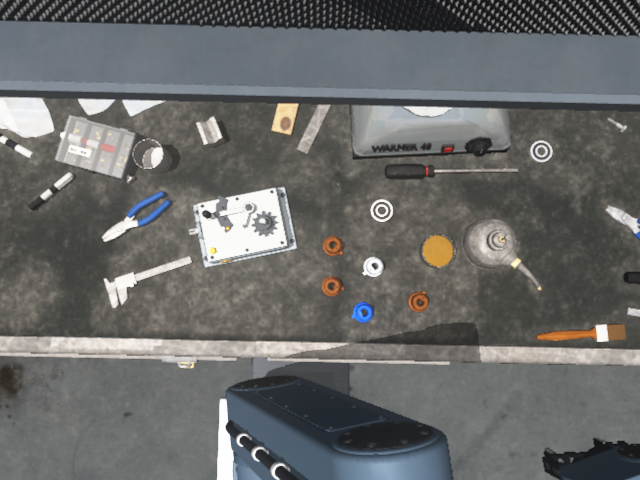

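View pics/scene0.png

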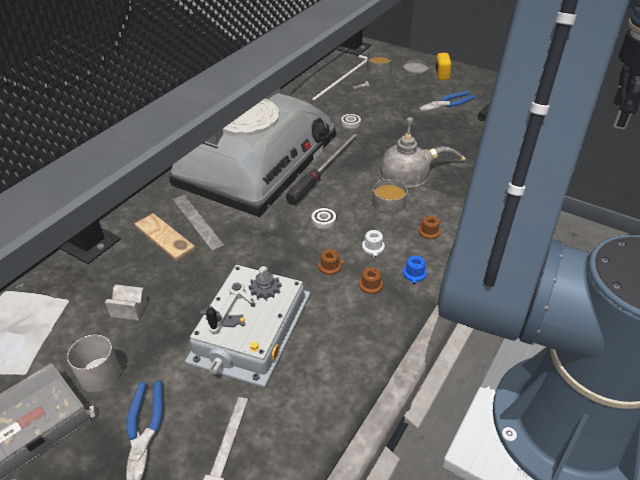

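The top view shows the unit at about (245,226), with the lever handle near (208,212) and the spindle near (264,222). The aluminium knob is at (373,267), the bearing at (381,210) and the tin at (437,250). I'll zoom in.

Run:
```python
from h import *
d=load('top0');im=cv2.cvtColor(d['pixels'],4)
a=cv2.resize(im[175:280,180:310],None,fx=6,fy=6,interpolation=3)[:600]
b=cv2.resize(im[240:295,345:405],None,fx=10,fy=10,interpolation=3)
cv2.imwrite('pics/z1.png',a);cv2.imwrite('pics/z2.png',b)
s=cv2.cvtColor(load('scene0')['pixels'],4)
cv2.imwrite('pics/z3.png',cv2.resize(s[255:390,180:315],None,fx=4.4,fy=4.4,interpolation=3))
W=cloud(d)
def sel(x0,x1,y0,y1,z0,z1):
    m=(W[...,0]>x0)&(W[...,0]<x1)&(W[...,1]>y0)&(W[...,1]<y1)&(W[...,2]>z0)&(W[...,2]<z1);return m
print('centre',ray(d,245,226,.055),'spindle',ray(d,264,222,.1),'knob',ray(d,373,267,.03),'handle',ray(d,208,212,.1))
c=ray(d,245,226,.055)
m=sel(c[0]-.15,c[0]+.15,c[1]-.17,c[1]+.17,.05,.062)
v,u=np.nonzero(m);print(m.sum(),W[m].mean(0))
rc=cv2.minAreaRect(W[m][:,:2].astype(np.float32));print(rc)
k=W[np.abs(W-ray(d,373,267,.03)).max(-1)<.05];print(np.nanmax(k[:,2]))
```

```text
centre [0.54075645 0.10525803 0.055     ] spindle [0.54532908 0.05817954 0.1       ] knob [ 0.45567875 -0.18660372  0.03      ] handle [0.56456526 0.18047148 0.1       ]
3835 [0.54120595 0.11332886 0.05531528]
((0.5453323125839233, 0.11556532233953476), (0.14358793199062347, 0.1933518499135971), 13.194463729858398)
0.04044322324797213
```

View pics/z1.png

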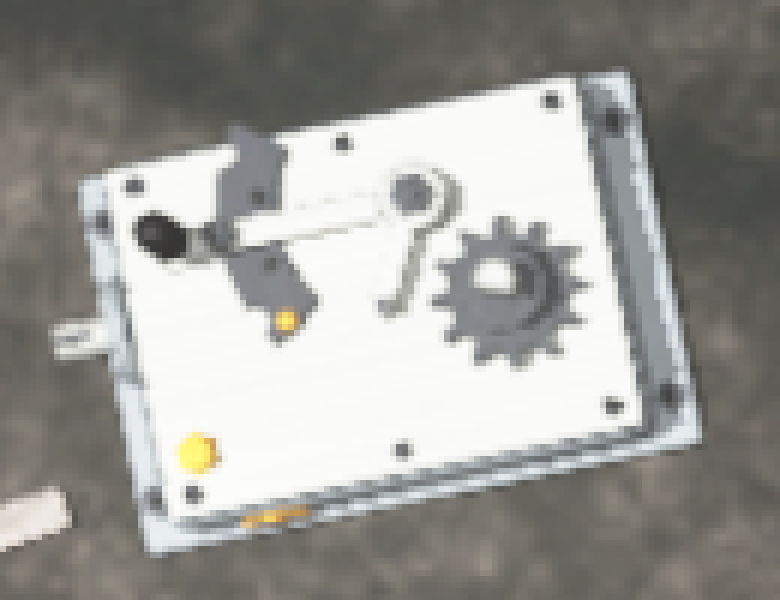

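View pics/z2.png

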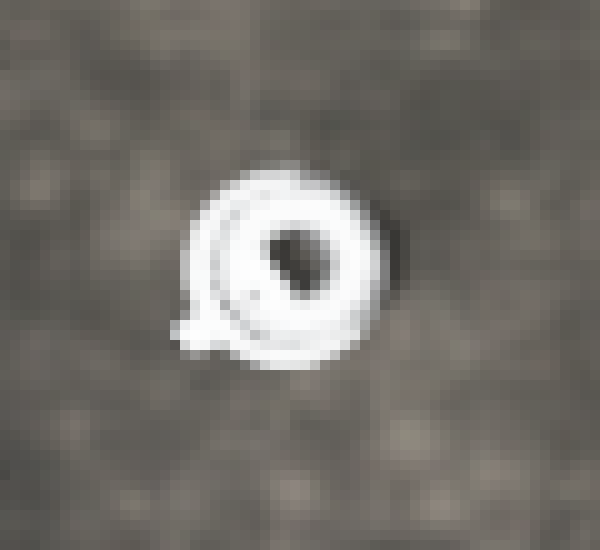

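View pics/z3.png

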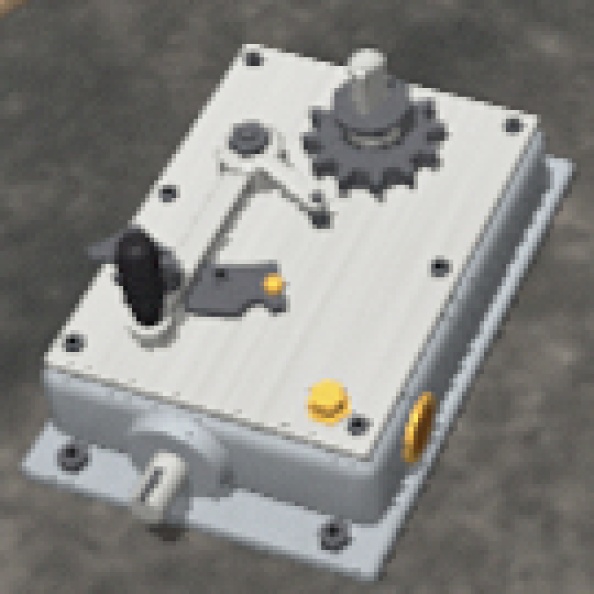

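Run:
```python
from h import *
d=load('top0');s=load('scene0');W=cloud(d)
C=[ray(d,180+(u-2.5)/6,175+(v-2.5)/6,.055) for u,v in((103,170),(577,75),(640,430),(175,520))]
C=np.array(C)[:,:2];print(C.round(4),np.linalg.norm(np.roll(C,-1,0)-C,axis=1))
rc=cv2.minAreaRect(C.astype(np.float32));c=C.mean(0)
y=(C[0]-C[1]+C[3]-C[2]);yaw=np.arctan2(-y[0],y[1]);print('centre',c,'yaw',np.degrees(yaw))
R=np.array([[np.cos(yaw),-np.sin(yaw)],[np.sin(yaw),np.cos(yaw)]])
piv=c+R@[.032,-.023];sp=c+R@[-.010,-.050];print('pivot',piv,'spindle',sp)
for n,dd in(('top',d),('scene',s)):
    print(n,'piv px',proj(dd,[*piv,.065]),'tip px',proj(dd,[*sp,.108]))
    Wd=cloud(dd);m=(np.linalg.norm(Wd[...,:2]-piv,axis=-1)<.13)&(Wd[...,2]>.08)&(np.linalg.norm(Wd[...,:2]-sp,axis=-1)>.04)
    h=Wd[m];print(m.sum(),np.median(h,0));hc=h[h[:,2]>.1];print('handle top',len(hc),hc.mean(0), np.linalg.norm(hc.mean(0)[:2]-piv), np.degrees(np.arctan2(*(hc.mean(0)[:2]-piv)[::-1])-yaw))
    m=(np.linalg.norm(Wd[...,:2]-sp,axis=-1)<.02)&(Wd[...,2]>.1);print('tip',m.sum(),Wd[m].mean(0) if m.any() else 0)
# stud
st=ray(d,180+287/6,175+320/6,.065)[:2]-piv;print('stud',np.linalg.norm(st),np.degrees(np.arctan2(*st[::-1])-yaw))
# knob
for n,dd,(u,v) in(('top',d,(373,267)),('scene',s,(373,242))):
    hsv=cv2.cvtColor(dd['pixels'],cv2.COLOR_RGB2HSV);m=((hsv[...,1]<50)&(hsv[...,2]>140)).astype(np.uint8)
    nl,L,S,ce=cv2.connectedComponentsWithStats(m);l=L[v-6:v+7,u-6:u+7];l=np.bincount(l[l>0]).argmax();print(n,S[l],ce[l])
    cn=max(cv2.findContours((L==l).astype(np.uint8),0,1)[0],key=len)[:,0].astype(float)
    if n=='top':
        P=np.array([ray(dd,*p,.006)[:2] for p in cn]);cc,rr=cv2.minEnclosingCircle(P.astype(np.float32))
        q=P[np.linalg.norm(P-np.median(P,0),axis=1)<.04]
        k=(P.max(0)+P.min(0))/2;print(k)
        for _ in range(10):
            D=np.linalg.norm(P-k,axis=1);g=P[D<.0255];A=np.c_[2*g,np.ones(len(g))];x=np.linalg.lstsq(A,(g**2).sum(1),rcond=None)[0];k=x[:2]
        D=np.linalg.norm(P-k,axis=1);print('knob',k,'R',np.median(D),'far',D.max());w=P[D>.0255]-k;print('pointer',np.degrees(np.arctan2(w[:,1].mean(),w[:,0].mean())))
```

```text
[[0.5908 0.2158]
 [0.631  0.0386]
 [0.497  0.0112]
 [0.4597 0.1837]] [0.18172189 0.1366935  0.17642799 0.13505495]
centre [0.54462006 0.11233054] yaw 12.499524876642417
pivot [0.58083952 0.09680149] spindle [0.54567866 0.06135133]
top piv px (np.float64(248.7779855120774), np.float64(207.7889663376991)) tip px (np.float64(262.1675027780283), np.float64(221.35580446723046))
70 [0.55977683 0.17970106 0.10659884]
handle top 44 [0.55910049 0.18264068 0.10966342] 0.08854914664766682 91.71199644909815
tip 34 [0.54696725 0.06037064 0.10658511]
scene piv px (np.float64(237.80037180922872), np.float64(289.10248395209584)) tip px (np.float64(263.9452223354279), np.float64(267.52562382771185))
174 [0.55720864 0.1895513  0.10058336]
handle top 91 [0.55843395 0.18820148 0.10773111] 0.09410614583115604 91.27420887653031
tip 55 [0.54570311 0.06447075 0.10567188]
stud 0.0653984679103629 123.79359213458643
top [362 257  21  20 311] [372.18327974 266.86495177]
[ 0.45789296 -0.18670614]
knob [ 0.4576922  -0.18795511] R 0.022634530405917543 far 0.028948643166469775
pointer 126.14599232123808
scene [362 230  23  27 425] [373.06588235 242.35764706]
```

```bash
cat >> h.py <<'E'
from scipy.spatial.transform import Rotation as Ro
def q(yaw): # tool down, tool y axis along world angle yaw (deg)
    a=np.radians(yaw);y=np.array([np.cos(a),np.sin(a),0]);z=np.array([0,0,-1.]);return Ro.from_matrix(np.c_[np.cross(y,z),y,z]).as_quat()
PIV=np.array([.5808,.0968]);YAW=12.5
def hp(a,z): b=np.radians(a+YAW);return [PIV[0]+.09*np.cos(b),PIV[1]+.09*np.sin(b),z]
E
python3 - <<'E'
from h import *
t0=r.current_t()
for g in (0,180,-90,90):
    j=r.inverse_kinematics(hp(91.5,.2),q(91.5+YAW+g+0));print(g,None if j is None else j[5])
for g in(90,-90):
    j=r.inverse_kinematics(hp(140,.108),q(140+YAW+g));print(g,None if j is None else j[5])
for k in range(0,360,45):
    j=r.inverse_kinematics([.4577,-.188,.1],q(k));j2=r.inverse_kinematics([.5457,.0614,.15],q(k));print(k,j[5] if j is not None else None,j2[5] if j2 is not None else None)
print(r.current_t()-t0)
E
```

```text
0 -1.5760508479767905
180 1.5655418056130035
-90 -0.005254521181893512
90 None
90 2.2306339064455134
-90 -0.9109587471442797
0 -0.4838536593154217 0.02726593658228227
45 -1.2692518227128697 -0.7581322268151656
90 -2.054649986110318 -1.543530390212614
135 -2.8400481495077665 -2.3289285536100626
180 2.6577389942743723 None
225 1.872340830876924 2.3834604267746275
270 1.0869426674794749 1.5980622633771793
315 0.30154450408202704 0.812664099979731
0.0
```

Run:
```python
from h import *
a=91.4
r.move_to(hp(a,.19),q(a+YAW-90)); print(r.current_t(),r.current_tool_pos(),r.current_opening())
r.set_gripper(.5); f0=r.current_contact_force()
r.move_linear(hp(a,.109),vel=.12);print('down',r.current_t(),r.current_contact_force())
r.set_gripper(.3,20);print(r.current_t(),r.current_opening(),r.current_contact_force())
snap('top','top1')
while a<150:
    a+=4 if a<107 else 1.5
    r.move_linear(hp(a,.109),rot=q(a+YAW-90),vel=.1)
    f=r.current_contact_force()-f0;b=np.radians(a+YAW)
    ft=-(f[0]*-np.sin(b)+f[1]*np.cos(b));fr=f[0]*np.cos(b)+f[1]*np.sin(b)
    print(round(a,1),round(r.current_t(),2),'push %.1f rad %.1f z %.1f'%(ft,fr,f[2]))
    if a>115 and ft>13 or abs(fr)>25: break
snap('top','top2');snap('scene','scene2')
```

```text
3.0667 [0.55941136 0.1835121  0.19005756] 1.00216975503938
down 4.3833 [ 0.45547148  0.34181379 -0.01220092]
4.6917 0.299391583761318 [ 0.7772077  -0.00575358  0.07020249]
95.4 4.99 push -0.0 rad -0.7 z 3.3
99.4 5.24 push 0.0 rad -0.2 z 2.4
103.4 5.49 push 0.7 rad -0.0 z 0.9
107.4 5.74 push 0.3 rad -0.0 z 2.0
108.9 5.99 push -0.5 rad 0.7 z 2.6
110.4 6.24 push -0.1 rad -0.1 z 2.3
111.9 6.49 push 0.1 rad -0.6 z 1.1
113.4 6.74 push 0.1 rad 0.3 z 2.1
114.9 6.99 push -0.3 rad 0.7 z 3.0
116.4 7.24 push -0.1 rad -0.0 z 1.7
117.9 7.49 push 0.3 rad 0.8 z 1.1
119.4 7.74 push 10.2 rad -0.7 z -4.7
120.9 7.99 push 22.5 rad -0.8 z -14.0
```

Run:
```python
import cv2,numpy as np
a=cv2.imread('pics/top1.png')[170:280,180:310];b=cv2.imread('pics/top2.png')[170:280,180:310]
cv2.imwrite('pics/z4.png',cv2.resize(np.hstack([a,b]),None,fx=3,fy=3,interpolation=2))
cv2.imwrite('pics/z5.png',cv2.resize(cv2.imread('pics/scene2.png')[230:390,170:330],None,fx=3.7,fy=3.7,interpolation=2))
```

```text
(no output)
```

View pics/z4.png

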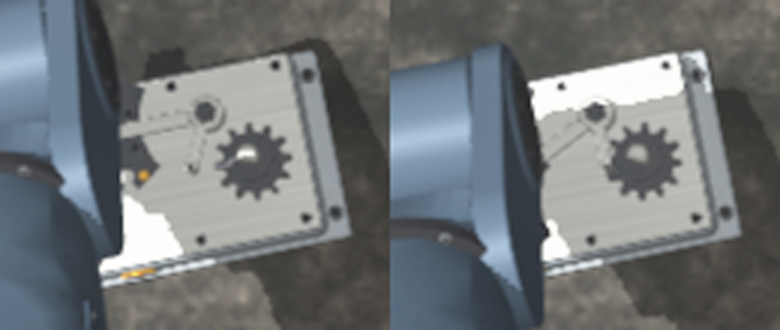

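View pics/z5.png

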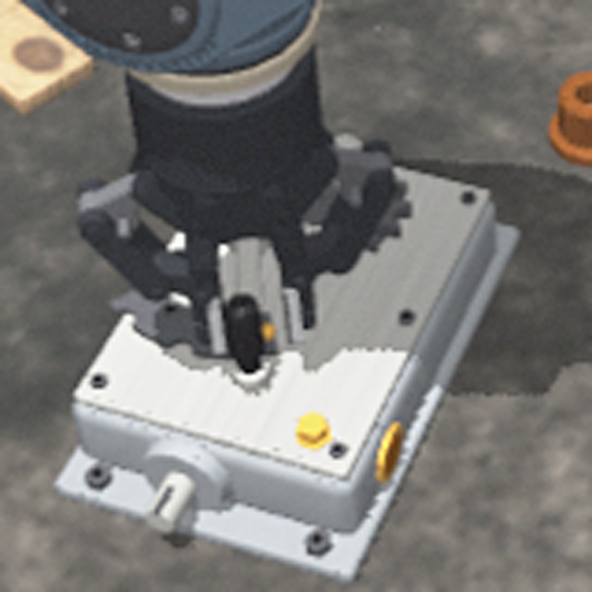

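Run:
```python
from h import *
r.set_gripper(.6);r.move_linear([*r.current_tool_pos()[:2],.19],vel=.2)
r.move_to([.4577,-.188,.16],q(0));print(r.current_t(),r.current_contact_force())
d=snap('top','top3');s=snap('scene','scene3')
c=np.array([.5446,.1123])
for dd in(d,s):
    Wd=cloud(dd);m=(np.linalg.norm(Wd[...,:2]-PIV,axis=-1)<.13)&(Wd[...,2]>.1)&(np.linalg.norm(Wd[...,:2]-[.5457,.0614],axis=-1)>.04)
    h=Wd[m].mean(0)[:2];w=h-PIV;print(m.sum(),h,np.linalg.norm(w),np.degrees(np.arctan2(w[1],w[0]))-YAW)
b=lambda f,x0,y0,w,k:cv2.resize(cv2.imread('pics/%s.png'%f)[y0:y0+w,x0:x0+w],None,fx=k,fy=k,interpolation=2)
cv2.imwrite('pics/z6.png',np.hstack([b('top3',190,175,100,4),b('scene3',190,260,100,4)]))
cv2.imwrite('pics/z7.png',np.hstack([b('top3',249,207,30,13),b('scene3',249,255,30,13)]))
```

```text
10.3583 [-0.4367259   0.71142332 -0.72963244]
48 [0.52339982 0.16510574] 0.08922138237653271 117.5417481092204
94 [0.52243072 0.17087321] 0.09430701289280025 115.73791432682151
```

View pics/z6.png

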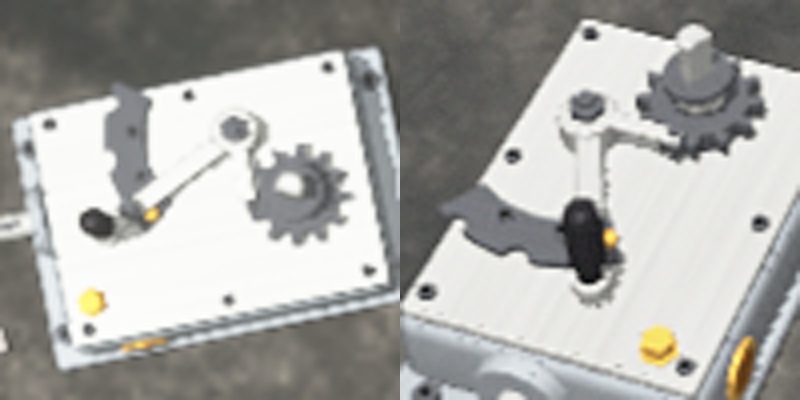

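View pics/z7.png

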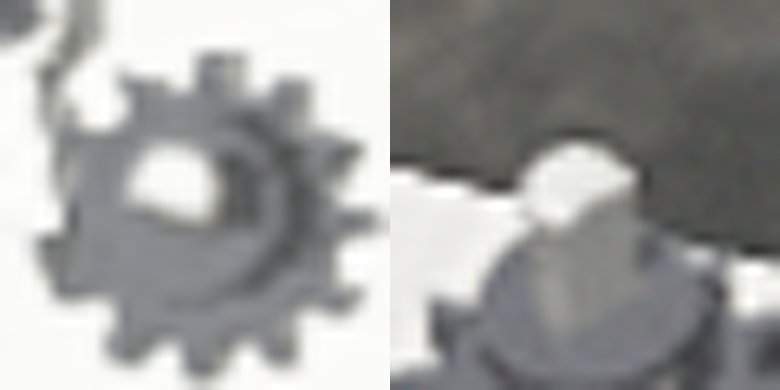

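Run:
```python
from h import *
S=np.array([.5457,.0614])
for f,x0,y0,cx in(('top3',249,207,0),('scene3',249,255,390)):
    d=load(f);W=cloud(d)
    P=[ray(d,x0+(u-cx)/13-.5,y0+v/13-.5,.108)[:2] for u,v in (((128,207),(215,224)) if cx==0 else ((566,222),(636,180)))]
    e=P[1]-P[0];print(f,P,np.linalg.norm(e),'normal',np.degrees(np.arctan2(-e[0],e[1]))%180)
    g=cv2.cvtColor(d['pixels'],cv2.COLOR_RGB2GRAY).astype(float)
    u0,v0=map(int,np.round(proj(d,[*S,.108])))
    k=g[v0-8:v0+9,u0-8:u0+9];print(u0,v0);print(k.astype(int))
```

```text
top3 [array([0.5431821 , 0.06951643]), array([0.5406569 , 0.05500733])] 0.014727203348791488 normal 170.12697176867863
262 221
[[236 251 251 239 170 144 159 171 223 215 135 129 151 176 227 231 168]
 [225 249 252 247 207 137 137 145 157 151 135 129 141 158 176 168 131]
 [178 236 251 249 219 137 135 137 140 137 134 130 124 121 120 127 124]
 [160 215 240 226 168 136 134 136 141 138 134 125 115 102  90 107 120]
 [132 142 150 142 132 135 146 150 147 144 138 135 135 124 104  95 108]
 [135 139 136 133 136 146 183 208 209 193 162 134 119 120 121 107  89]
 [153 144 134 135 142 177 231 245 246 241 213 138  91  91 110 110  89]
 [165 145 135 136 154 212 245 250 250 250 238 167 101  92  93 106 107]
 [159 140 137 138 165 223 243 248 249 249 241 189 115  93  93 119 118]
 [138 137 137 139 160 188 205 228 238 242 234 171 105  94  92 118 117]
 [115 139 141 141 139 136 136 157 184 203 197 146  97  94  92 117 117]
 [115 137 139 140 140 141 136 130 128 133 137 122 110 113 111 123 115]
 [124 137 136 137 141 140 138 138 138 135 130 128 134 139 137 124 101]
 [128 139 134 135 141 140 138 138 138 137 137 139 
[... 871 characters left out ...]
 93 105 181 231 234 237 232 222 158  96  81  81  81  81  76]
 [ 87  88  95 171 234 236 236 235 233 231 228 186  75  84  86  83  83]
 [ 98  75 112 193 233 234 233 231 230 221 193 148  77  82  85  86  81]
 [236 244 231 224 237 241 234 223 187 157 141 120  88  83  84  82  84]
 [242 245 232 201 221 237 236 182 139 130 133 122  88  82  86  80  83]
 [240 242 240 209 160 179 173 142 131 133 136 135 120  97  78  77  80]
 [241 235 193 148 133 140 134 134 133 132 136 131 103 102 120 107  82]
 [235 188 124 123 143 143 139 134 135 134 135 127  95  97 127 149 188]
 [208 128 119 122 134 144 142 136 134 136 136 127 106 115 122 134 154]
 [156 117 121 127 144 152 143 134 138 133 136 135 129 124 125 123 115]]
```

Both views show the lever at the stud with its pawl between two teeth. The shaft's flat faces about 164° (the two views agree), and the knob's pointer is at 126°. I'll square the knob up with a cross squeeze, then grasp it.

Run:
```python
from h import *
K=[.4577,-.188]
r.set_gripper(.65);r.move_to([*K,.08],q(90));r.move_linear([*K,.034],vel=.12)
r.set_gripper(.3,20);print(r.current_t(),r.current_opening(),r.current_contact_force())
r.set_gripper(.65);r.move_linear([*K,.05],vel=.15)
d=snap('top','top4a')
r.move_linear([*K,.05],rot=q(0),vel=.1);r.move_linear([*K,.034],vel=.12)
r.set_gripper(.2,60);print(r.current_t(),r.current_opening(),r.current_contact_force())
r.move_linear([*K,.17],vel=.2);print(r.current_t(),r.current_opening(),r.current_contact_force())
r.move_to([.5457,.0622,.165],q(38));print(r.current_t(),r.current_tool_pos())
snap('top','top4');snap('scene','scene4')
b=lambda f,x0,y0,w,k:cv2.resize(cv2.imread('pics/%s.png'%f)[y0:y0+w,x0:x0+w],None,fx=k,fy=k,interpolation=2)
cv2.imwrite('pics/z8.png',np.hstack([b('top4',220,175,80,5),b('scene4',225,200,80,5)]))
```

```text
12.9167 0.4135580648954827 [-1.52582243  1.19421879  6.86447315]
15.8917 0.39672888410461904 [-1.19244062  0.62557218  5.09445894]
16.725 0.3989769847246156 [-0.38867308  0.56361033 -1.16524609]
17.7583 [0.54546578 0.0612492  0.16455599]
```

View pics/z8.png

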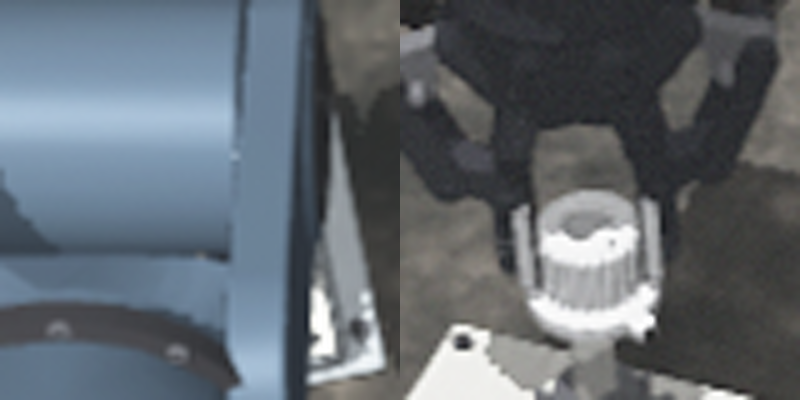

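Run:
```python
from h import *
s=load('scene4');b=.1306;W=cloud(s)
cv2.imwrite('pics/z9.png',cv2.resize(cv2.cvtColor(s['pixels'],4)[232:282,238:288],None,fx=12,fy=12,interpolation=2))
print(r.current_tool_pos())
print('nose',ray(s,225+245/5,200+325/5,b+.004));print('pred axis px bottom',proj(s,[.5455,.0612,b]),'top',proj(s,[.5455,.0612,b+.038]))
for p in(126,116,136):
    a=np.radians(p+38);print(p,proj(s,[.5455+.029*np.cos(a),.0612+.029*np.sin(a),b+.008]))
```

```text
[0.54561807 0.06087272 0.16488172]
nose [0.51781524 0.06765619 0.1346    ]
pred axis px bottom (np.float64(263.17019300391513), np.float64(258.2983300346137)) top (np.float64(261.57756728345), np.float64(242.16316275436097))
126 (np.float64(273.42383865559265), np.float64(263.92364894707055))
116 (np.float64(270.904835670267), np.float64(265.2167826892082))
136 (np.float64(275.6043825449686), np.float64(262.3614210429336))
```

View pics/z9.png

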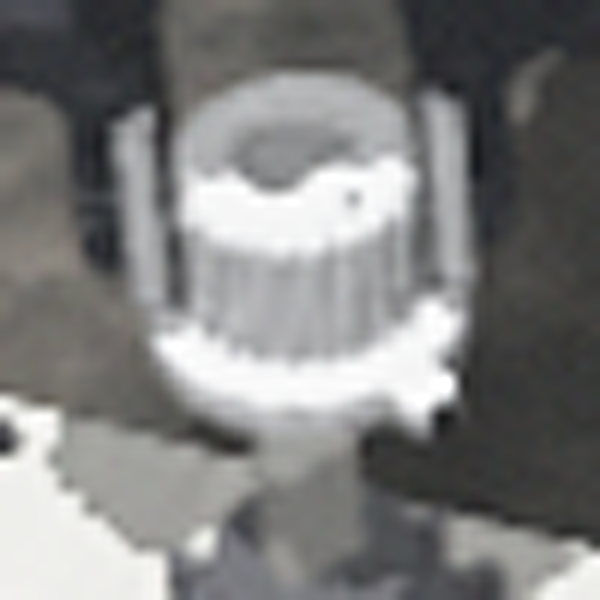

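Pointer reads about 164–166° as held, so it agrees with the flat. I'll lower it with force checks.

```bash
cat > ins.py <<'E'
from h import *
def down(x,y,yaw,z1,step=.002,lim=9,z0=None):
    f0=np.load('pics/f0.npy')
    z=r.current_tool_pos()[2] if z0 is None else z0
    while z>z1+1e-6:
        z=max(z-step,z1);r.move_linear([x,y,z],rot=q(yaw),vel=.03);f=r.current_contact_force()-f0
        print('%.4f t%.2f'%(z,r.current_t()),f.round(1),r.current_torque().round(2),r.current_tool_pos().round(4))
        if f[2]>lim or np.hypot(*f[:2])>12: return z,f
    return z,f
E
python3 - <<'E'
from ins import *
X,Y=.5466,.0625
r.move_linear([X,Y,.146],rot=q(37),vel=.08);r.sleep(.2)
f=np.mean([(r.sleep(.02),r.current_contact_force())[1] for _ in range(5)],0);np.save('pics/f0.npy',f);print(f,r.current_tool_pos())
down(X,Y,37,.128,z0=.146)
snap('scene','scene5')
E
```

```text
[ 0.28185117  0.45720302 -0.83734724] [0.54672904 0.06253474 0.14627554]
0.1440 t18.78 [-0.5  0.1  0. ] [ 0.01 -0.   -0.05] [0.5465 0.0625 0.1439]
0.1420 t19.03 [-0.9 -0.1 -0.2] [-0.   -0.02  0.01] [0.5465 0.0625 0.1419]
0.1400 t19.28 [-0.1 -0.6 -0.7] [-0.05 -0.03 -0.  ] [0.5465 0.0625 0.1399]
0.1380 t19.53 [ 0.3 -0.   0.6] [0.03 0.02 0.06] [0.5465 0.0625 0.1378]
0.1360 t19.78 [-0.4 -1.2 -0.6] [ 0.01  0.01 -0.02] [0.5465 0.0625 0.1359]
0.1340 t20.03 [-0.3 -1.1  0.2] [0.01 0.   0.01] [0.5466 0.0625 0.1339]
0.1320 t20.28 [-0.5 -1.5 -0.1] [-0.01  0.01 -0.06] [0.5465 0.0625 0.1319]
0.1300 t20.53 [-0.2 -0.8  0.1] [ 0.07  0.03 -0.02] [0.5465 0.0625 0.1299]
0.1280 t20.78 [-0.8 -0.  -0.4] [-0.02 -0.02 -0.05] [0.5465 0.0625 0.1279]
```

Run:
```python
from ins import *
X,Y=.5466,.0625
z,f=down(X,Y,37,.112,lim=20,z0=.128)
if f[2]<20: z,f=down(X,Y,37,.105,step=.0007,lim=22,z0=z)
snap('scene','scene6');snap('top','top6');print(r.current_opening())
im=cv2.imread('pics/scene6.png')[200:340,180:320];cv2.imwrite('pics/z10.png',cv2.resize(im,None,fx=4.2,fy=4.2,interpolation=2))
```

```text
0.1260 t21.08 [-0.2 -0.1 -0.6] [-0.01 -0.06 -0.06] [0.5466 0.0625 0.1259]
0.1240 t21.33 [-0.1  0.1 -0.4] [ 0.03 -0.03  0.06] [0.5465 0.0625 0.1239]
0.1220 t21.58 [-0.   0.7 -0.1] [-0.02 -0.01  0.02] [0.5465 0.0625 0.1219]
0.1200 t21.83 [-0.6  0.4 -0.6] [ 0.03  0.05 -0.02] [0.5465 0.0625 0.1199]
0.1180 t22.08 [-0.6 -0.2  4.1] [-0.02  0.09  0.03] [0.5468 0.0625 0.1183]
0.1160 t22.33 [-1.4 -0.3  5.7] [-0.04  0.19  0.  ] [0.5468 0.0625 0.1163]
0.1140 t22.58 [-2.  -0.6  8.6] [-0.03  0.33  0.03] [0.5469 0.0625 0.1145]
0.1120 t22.83 [-2.8 -1.1 11.1] [-0.11  0.44 -0.02] [0.5469 0.0625 0.1126]
0.1113 t23.08 [-2.5 -0.4 11.2] [-0.07  0.51 -0.  ] [0.5469 0.0625 0.112 ]
0.1106 t23.33 [-2.8 -0.7 11.1] [-0.04  0.53 -0.05] [0.5469 0.0625 0.1114]
0.1099 t23.58 [-3.4 -0.3 11.9] [-0.1   0.49 -0.03] [0.5469 0.0625 0.1107]
0.1092 t23.83 [-5.  -0.5 18.9] [-0.12  0.93 -0.02] [0.547  0.0625 0.1105]
0.1085 t24.08 [-7.4 -1.8 26.3] [-0.24  1.39 -0.02] [0.547  0.0625 0.1105]
0.3980126659070765
```

View pics/z10.png

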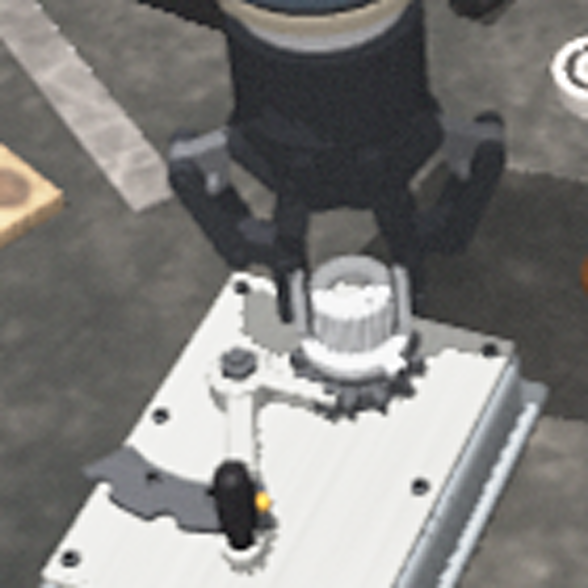

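The spring force rose from about 4 N to 12 N over 8 mm of travel, then hit a hard stop (26 N). The lever is still at the stud. I'll check that it holds and that the tin and bearing haven't moved, then hand in.

Run:
```python
from h import *
f0=np.load('pics/f0.npy')
for _ in range(2): r.sleep(.4);print(r.current_t(),(r.current_contact_force()-f0).round(1),r.current_tool_pos().round(4))
a=load('top0')['pixels'].astype(int);b=load('top6')['pixels'].astype(int)
c=load('scene0')['pixels'].astype(int);d=load('scene6')['pixels'].astype(int)
for n,p,s,(u,v,w) in(('tin top',a,b,(437,250,20)),('bearing top',a,b,(381,210,13)),('tin scene',c,d,(390,195,20)),('bearing scene',c,d,(324,217,14))):
    print(n,np.abs(p-s)[v-w:v+w,u-w:u+w].mean().round(1))
    (sh,rs)=cv2.phaseCorrelate(*[x[v-w:v+w,u-w:u+w].mean(-1).astype(np.float64) for x in(p,s)]);print(np.round(sh,2),round(rs,2))
r.hand_in();print(r.current_t())
```

```text
24.5833 [-8.4 -1.6 25.5] [0.5471 0.0625 0.1105]
24.9833 [-7.7 -1.9 26.4] [0.547  0.0625 0.1105]
tin top 11.3
[-0.01  0.02] 0.99
bearing top 9.7
[0.46 0.41] 1.0
tin scene 17.9
[-0.24 -0.04] 0.68
bearing scene 18.9
[-0.09 -0.01] 0.99
the job is handed in; nothing more can be done
the job is handed in; nothing more can be done
```

The job is handed in: the lever is locked at the stud, and the knob is on the shaft, pressed home and still gripped. It took about 25 s of the 54 s.

- **Lever:** I pushed it to its end stop, where the push force rose to about 22 N. The pictures show it at the stud with its pawl between two teeth, still there after the knob went on.
- **Knob:** I gripped it, turned it 37° to match the flat, and it went onto the shaft with no noticeable force. The spring collar then pushed back with about 4 N rising to 12 N over 8 mm, up to a hard stop.
- **Hold:** the last readings before hand-in were a steady 26 N downward with about 8 N sideways. The tool height didn't change, and the grip was set to 60 N.
- **Tin and bearing:** they look undisturbed. Image shifts from start to end were under half a pixel in both views. The brightness there differs, probably because of the arm's shadow, and the tin's match in the scene view was weaker (0.68).
- **Disagreement:** the two cameras differed by 2–6 mm sideways on the handle and shaft. I weighted the top view and the held knob's position, and the free insertion supported that choice.

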